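# Point-and-call check of a picked order

## Robot

A 6-joint arm with a two-finger parallel gripper is mounted at the origin on the work surface. World frame = base frame: x ahead of the robot, y to its left, z up, the work surface at z = 0. Lengths are in m, angles in degrees, forces in N, time in s.
With the tool pointing down it reaches from about 0.25 to 0.8 m from the base axis. Payload 8.5 kg.
Tool frame: the origin (TCP) lies on the centre line of the jaws, within the pads' length; the fingertips stand 25 mm ahead of it and the grasp point (between the pads) lies 6 mm ahead of it (env.nose_length is the distance from the TCP to the fingertips, in m); z points along the fingers, y is the line along which they close (so a half turn about z gives the same grasp; the last joint's range is limited). The gripper opens to 85 mm and grips with 20 to 120 N. Pads are 22 mm wide; open, the fingers measure 114 mm over their backs; the gripper's body (76 mm by 85 mm) begins 54 mm behind the grasp point. The pads swing forward as they close: fully open they stand 13 mm farther back than shut.
Start: joints at [-75.057, 13.648, -0.773, 75.585, 0, 90], TCP at [0.135, -0.507, 0.256] pointing down, gripper open.
Joint ranges: [-152.45, 152.45], [-59.26, 108.67], [-65.41, 83.53], [-104.44, 129.93], [-82.83, 76.93], [-180, 180]. Speed limits (degrees/s): [127.2, 127.2, 159.86, 180, 180, 180].

## Interface

Orientations are given as [roll, pitch, yaw] about the fixed x, y, z axes, in that order (R = Rz(yaw) Ry(pitch) Rx(roll)).
In Python, from cell import telemetry, viewer, env gives the robot as it stands.
- The arm moves only by the tool send_rows, never from a script. Its argument "series" is text: rows parted by semicolons, each of 7 numbers parted by spaces: the gripper's target within -1 to 1 (shut at 1, half-way at 0, fully open at -1), then the shift along the world's x, y, z in m, then the turn, a rotation vector about the world's x, y, z in degrees. In form: fingers x y z ax ay az; .... A call has 1 to 12 rows; each row is the pose to reach, as a shift and turn from the pose commanded when the call began; what a row does not reach only later rows make up. A row lasts 1/8 s, in which the tool goes at most 62.5 mm and 10.7 degrees, less where a joint would pass 70% of its speed; a pose out of reach is approached as far as the arm can. A call with a gripper value outside its range is refused whole. The fingers move at their own pace and stop on an object; "squeeze" is the grip in N (left out, the last holds). Time passes only in rows, so rows that repeat a pose let the fingers close. It gives the time, the measured TCP pose, the force, the opening and the grip force at its end, in the units of the state.
- telemetry.get_state(): the state, without advancing time (a new reading comes with each control period).
- viewer.camera(name): name is "side" or "top" or "wrist"; returns the picture (480x640x3 uint8, red, green, blue); there is no depth.
- viewer.camera_info(name): a dict with "fx", "fy", "cx", "cy" (pixels), "D" ([k1, k2, p1, p2, k3] as OpenCV has them; the pictures are not rectified), "origin" and "rotation" of the camera in the world; the wrist camera has in their place "T_tool_cam" (4x4, takes a point from camera to tool coordinates, whose origin is the TCP and whose axes are the flange's). Camera axes: x right, y up, looking along -z (the intrinsics and any distortion apply to the point x, -y, -z); pixel columns grow to the right and rows downward; lengths in m; the calibration is good to about 2 mm. A picture is of the moment at which its call begins: read the wrist's pose just before it. camera_info takes no time and is no camera call.
- env.job_done(): hands the job in; it is judged then, once.
The state is a dict: "clock": time; "joints": joint angles; "qd": joint speeds; "tau": joint torques, N m; "tool_pos": TCP position; "ee_rot": TCP orientation; "wrist_force": force on the tool from outside, world axes, zero at the start; "moment": the same for the moment, N m; "width": finger opening in m; "gripper_force": force on a finger pad.
Only numpy, scipy, OpenCV 4.12 (cv2) and the standard library are available. Lean on these libraries where they do the work, as an engineer would, in place of code of your own. Each camera call takes 0.05 s, during which the arm holds its last target. There are 200 camera calls.

## Task

Do the point-and-call check on this order before it goes out: point at the green glass bottle stopper with the fingertips straight above it, then at the orange tape measure on the peg rail with the fingertips in front of the middle of its face. Stay a couple of centimetres off, keep still for two seconds at each, and touch neither. Then press the green button of the control station all the way down to release the order and let it come up again, leaving the red button and everything else on the counter and the pegs as it is.

Things in the scene. Friction and masses are not known exactly. Their poses are not given: they have to be found in the camera images.
- stopper_top (a point): centre of the top of the green glass bottle stopper, which stands upside down on the deck: a disc head 43 mm across and 12 mm thick below, a tapering plug 25 to 20 mm thick above, 50 mm tall in all; this point is 50 mm above the deck. Loose. Its neighbours on the deck (knobs, corner guard) have their centres at least 75 mm from it and are at most 60 mm tall.
- stopper: the same stopper; origin at the centre of its underside on the deck, z up along its axis.
- tape_face (a point): centre of the front face (towards the robot) of the orange tape measure hanging from a peg: casing 66 mm wide and tall, 42 mm thick, black ring on the face; 127 mm above the deck. x points away from the robot into the casing (world x), y left, z up. The peg runs along x, 45 mm above this point; its end (17 mm across) stands 2 mm nearer to the robot than the face.
- tape: the same tape measure, loose on its peg; origin on the peg's axis, 45 mm above the centre of the casing, axes as those of the point.
- rail: wooden peg rail, of pale beech, 600 mm long along y, top 185 mm above the deck, fixed along the back lip; origin on the deck under the middle of its front face. Four pegs, 150 mm apart, project 93 mm towards the robot, about 172 mm above the deck; three carry something, one is empty.
- green_button_top (a point): centre of the top of the green push button (28 mm across), 78 mm above the deck, on the yellow-topped control station; it is pressed straight down.
- green_button (a joint): travel of the green button: 0 up, 0.006 m fully down; it starts to move at 1.5 N, is fully down at 5 N and springs back by itself.
- red_button_top (a point): centre of the top of the red push button, the same size and height, 60 mm from the green one.
- red_button (a joint): travel of the red button: 0 up, 0.006 m fully down.
- station: control station fixed to the deck: box 138 x 76 mm and 56 mm high, its top yellow; origin at the centre of its underside, long side along its x axis; the green button stands 30 mm from its centre on the -x side, the red one 30 mm on the +x side.
- carabiner: aluminium carabiner, 92 mm long and 60 mm wide, hanging loose from a peg; origin on the peg's axis.
- padlock: brass padlock, 46 mm wide with a steel shackle, hanging loose from a peg to 70 mm below it; origin on the peg's axis.
- knob_a: walnut drawer knob, 36 mm across, 31 mm tall, loose on the deck; origin at the centre of its underside.
- knob_b: the second walnut drawer knob, the same.
- guard: white nylon pallet corner guard, an L of two 60 mm legs 80 mm long, loose, one leg flat on the deck; origin under the centre of that leg; the upright leg, 60 mm tall, stands on its +x side.
- tape_roll: roll of brown parcel tape, 92 mm across, 48 mm tall, loose on the deck; origin at the centre of its underside.

How it is judged (in metres and radians):
On the way, in this order (a step that is already met when the one before it is completed fails the run):
1. the fingertips dwell just above the green stopper (horizontal distance between the grasp point and stopper_top below 0.028 m and z of the grasp point in the frame of stopper_top between 0.012 and 0.075 m), for 1.5 s.
2. the fingertips dwell just in front of the face of the orange tape measure (x of the grasp point in the frame of tape_face between -0.075 and -0.01 m and y of the grasp point in the frame of tape_face between -0.03 and 0.03 m and z of the grasp point in the frame of tape_face between -0.03 and 0.045 m), for 1.5 s.
3. the green button is pressed down (value of joint green_button above 0.0045 m), for 0.05 s.
At the end, for the whole second after the job is handed in: After the stopper and then the tape were pointed at for 1.5 s each, untouched, and green was pressed at least 4.5 of 6 mm: both buttons up (under 1 mm), stopper upright within 5 mm, tape at rest within 8 mm and every other loose thing within 10 mm of where it started (value of joint each of green_button, red_button below 0.001 m and distance of stopper from where it was at the start of the episode below 0.005 m and angle between stopper's own z axis and vertical below 0.1 rad and distance of tape_face from where it was at the start of the episode below 0.008 m and linear speed of each of tape, stopper below 0.02 m/s and distance of each of carabiner, padlock, knob_a, knob_b, guard, tape_roll from where it was at the start of the episode below 0.01 m).
It fails at once if the stopper is touched, moved or lifted (contact force between stopper and the fingers above 0.2 N or contact force between stopper and the arm above 0.2 N or distance of stopper from where it was at the start of the episode above 0.005 m).
It fails at once if the tape measure is touched, moved or lifted (contact force between tape and the fingers above 0.2 N or contact force between tape and the arm above 0.2 N or distance of tape_face from where it was at the start of the episode above 0.008 m).
It fails at once if another thing on the counter or the pegs is displaced or lifted (distance of any of carabiner, padlock, knob_a, knob_b, guard, tape_roll from where it was at the start of the episode above 0.01 m).
It fails at once if the red button is pressed (value of joint red_button above 0.002 m).
It also fails if it takes over 59 s, if anything falls off the work surface, if the arm or the gripper's body presses on something with over 40 N, if the wrist force passes 120 N, or if a joint passes its speed limit or range.

## Working session

There is one attempt and no reset: what is moved stays moved. The work goes in short steps, Python scripts to look and compute and a tool call to move; the robot and the scene stay as the last step left them, time stands still between calls to the robot, and variables do not carry over. Pictures are saved under pics/ and viewed, at most 10 in all, crops included, and the job is handed in when it is done.

Besides the shell and the picture viewer there is one more tool, called after "Emit:" as name(argument=value, ...), one argument or row to a line, values as JSON. send_rows: Moves the arm, as the interface text tells. Its arguments: {"type":"object","properties":{"series":{"type":"string"},"squeeze":{"type":"number"}},"required":["series"]}

```bash
mkdir -p pics; ls
python3 - <<'E'
from cell import telemetry, viewer, env
import cv2
s=telemetry.get_state();print(s)
for n in("side","top","wrist"):
    print(n,viewer.camera_info(n));cv2.imwrite(f"pics/{n}0.png",viewer.camera(n)[:,:,::-1])
E
```

```text
pics
{'clock': 0.0, 'joints': array([-7.50565711e+01,  1.36818819e+01, -8.16168904e-01,  7.55840647e+01,
        1.07563666e-03,  9.00004344e+01]), 'qd': array([ 0.00481422,  0.00969567, -0.03006113, -0.00772614,  0.02531931,
        0.10189145]), 'tau': array([ 9.92931273e-04, -5.38782406e+01,  3.46433544e+01,  1.86723238e-02,
        1.91845161e-04, -1.70566989e-05]), 'tool_pos': array([ 0.13528877, -0.5068855 ,  0.25567439]), 'ee_rot': array([-1.79917885e+02, -1.07501303e-03,  1.49429930e+01]), 'wrist_force': array([ 0.29847848,  0.67403171, -0.03153657]), 'moment': array([0.04519795, 0.06252984, 0.02044798]), 'gripper_force': 0.0, 'width': 0.0854925769150598}
side {'fx': 530.2266072791028, 'fy': 530.2266072791028, 'cx': 317.73135215382223, 'cy': 239.9574679876417, 'D': array([0.00518097, 0.        , 0.        , 0.        , 0.        ]), 'origin': array([0.37044607, 0.87685542, 0.91049541]), 'rotation': array([  46.32155596,   -0.17174674, -170.30653738])}
top {'fx': 478.5417746330076, 'fy': 478.5417746330076, 'cx': 312.48496070866634, 'cy': 235.5712700037571, 'D': array([-0.1001578,  0.       ,  0.       ,  0.       ,  0.       ]), 'origin': array([0.32921079, 0.04320695, 1.23676561]), 'rotation': array([ 10.42943045,  -0.1521043 , -89.50867721])}
wrist {'fx': 345.2265959486542, 'fy': 345.2265959486542, 'cx': 325.9404405951506, 'cy': 239.88817187873025, 'D': array([-0.05725019,  0.        ,  0.        ,  0.        ,  0.        ]), 'T_tool_cam': array([[-2.40648586e-04,  9.54519459e-01,  2.98148526e-01,
         7.74290277e-02],
       [ 9.99999429e-01,  5.40211945e-04, -9.22340179e-04,
         5.63046209e-04],
       [-1.04145504e-03,  2.98148134e-01, -9.54519044e-01,
        -1.17563672e-01],
       [ 0.00000000e+00,  0.00000000e+00,  0.00000000e+00,
         1.00000000e+00]])}
```

View pics/top0.png

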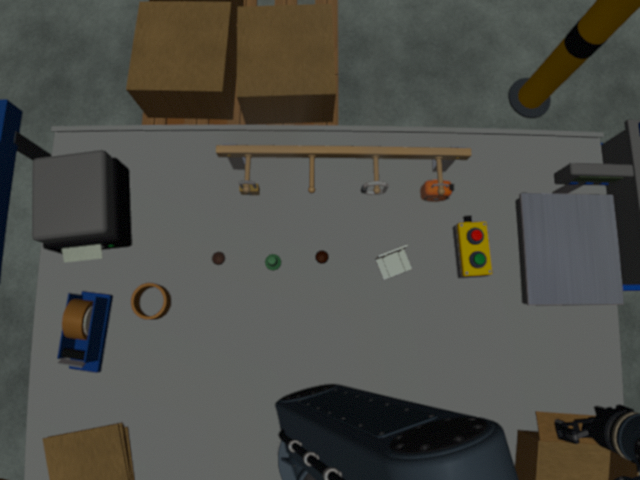

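View pics/side0.png

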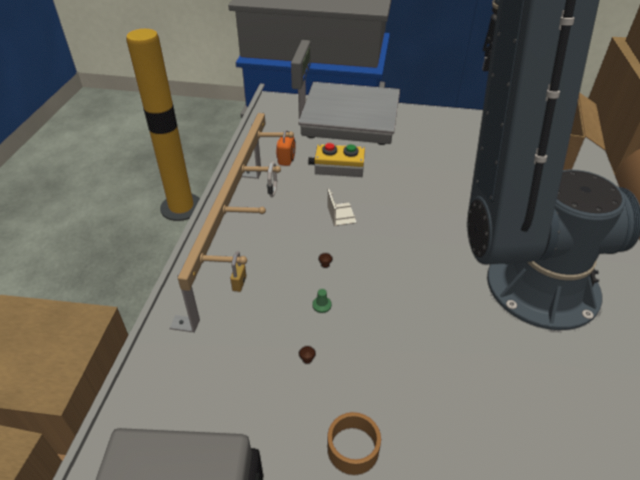

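The top view shows the green stopper at (273,262), the tape at (437,190), the green button at (478,259) and the red button at (477,236). The side view shows the stopper at (322,302), the tape at (286,150), and the green and red buttons at (351,150) and (329,148).

```bash
cat > h.py <<'E'
import numpy as np, cv2
from scipy.spatial.transform import Rotation as R
from cell import telemetry, viewer
def pose(n):
    c=viewer.camera_info(n)
    if n=="wrist":
        s=telemetry.get_state();Rt=R.from_euler('xyz',s['ee_rot'],degrees=True).as_matrix()
        T=c['T_tool_cam'];return c,Rt@T[:3,3]+s['tool_pos'],Rt@T[:3,:3]
    return c,c['origin'],R.from_euler('xyz',c['rotation'],degrees=True).as_matrix()
def ray(P,u):
    c,o,M=P
    K=np.array([[c['fx'],0,c['cx']],[0,c['fy'],c['cy']],[0,0,1]])
    x,y=cv2.undistortPoints(np.array([[u]],float),K,c['D'])[0,0]
    d=M@np.array([x,-y,-1]);return o,d/np.linalg.norm(d)
def onz(P,u,z):
    o,d=ray(P,u);return o+d*(z-o[2])/d[2]
def tri(r1,r2):
    (o1,d1),(o2,d2)=r1,r2
    t=np.linalg.lstsq(np.c_[d1,-d2],o2-o1,rcond=None)[0]
    a,b=o1+t[0]*d1,o2+t[1]*d2;return (a+b)/2,np.linalg.norm(a-b)
def blobs(im,lo,hi,amin=25):
    m=cv2.inRange(cv2.cvtColor(im,cv2.COLOR_RGB2HSV),np.array(lo),np.array(hi))
    n,_,st,ce=cv2.connectedComponentsWithStats(m)
    return [(ce[i].round(1),st[i].tolist()) for i in range(1,n) if st[i][4]>=amin]
E
python3 - <<'E'
from h import *
cols={'green':((45,80,30),(90,255,255)),'red':((170,120,60),(180,255,255)),'orange':((3,160,80),(14,255,255)),'yellow':((22,150,90),(32,255,255))}
for n in('top','side'):
    im=cv2.imread(f'pics/{n}0.png')[:,:,::-1].copy();P=pose(n)
    for k,(lo,hi) in cols.items():
        for c,st in blobs(im,lo,hi):
            print(n,k,c,st,[onz(P,c,z).round(3)[:2] for z in(.012,.05,.078,.16)])
a=[]
T=cv2.imread('pics/top0.png');S=cv2.imread('pics/side0.png')
A=cv2.resize(T[120:300,190:510],(800,450),interpolation=2)
cv2.imwrite('pics/tc.png',A)
B=cv2.resize(S[110:320,170:390],(628,600),interpolation=2);cv2.imwrite('pics/sc.png',B)
E
```

```text
top green [478.7 258.7] [473, 253, 12, 12, 118] [array([ 0.497, -0.393]), array([ 0.492, -0.38 ]), array([ 0.488, -0.37 ]), array([ 0.477, -0.34 ])]
top green [272.8 261.8] [266, 255, 15, 15, 172] [array([0.485, 0.144]), array([0.48 , 0.141]), array([0.477, 0.138]), array([0.466, 0.131])]
top orange [430.9 188.1] [425, 180, 13, 16, 158] [array([ 0.687, -0.273]), array([ 0.675, -0.264]), array([ 0.667, -0.256]), array([ 0.643, -0.235])]
top orange [446.6 191. ] [443, 186, 9, 10, 57] [array([ 0.679, -0.316]), array([ 0.668, -0.305]), array([ 0.66 , -0.296]), array([ 0.637, -0.272])]
top yellow [473.7 248.8] [458, 222, 34, 54, 1049] [array([ 0.523, -0.381]), array([ 0.517, -0.368]), array([ 0.513, -0.358]), array([ 0.5 , -0.33])]
side green [350.6 147.9] [346, 145, 10, 7, 56] [array([ 0.496, -0.462]), array([ 0.491, -0.405]), array([ 0.487, -0.364]), array([ 0.476, -0.242])]
side green [321.6 301.8] [313, 290, 18, 22, 252] [array([0.485, 0.14 ]), array([0.48 , 0.172]), array([0.477, 0.195]), array([0.466, 0.262])]
side orange [285.  150.1] [277, 137, 17, 28, 381] [array([ 0.688, -0.417]), array([ 0.674, -0.362]), array([ 0.664, -0.322]), array([ 0.635, -0.204])]
side yellow [141.3  34.2] [127, 29, 29, 11, 230] [array([ 1.448, -1.135]), array([ 1.402, -1.05 ]), array([ 1.369, -0.987]), array([ 1.27 , -0.804])]
side yellow [339.6 156.5] [315, 145, 49, 21, 530] [array([ 0.523, -0.412]), array([ 0.516, -0.358]), array([ 0.512, -0.317]), array([ 0.498, -0.2  ])]
```

View pics/tc.png

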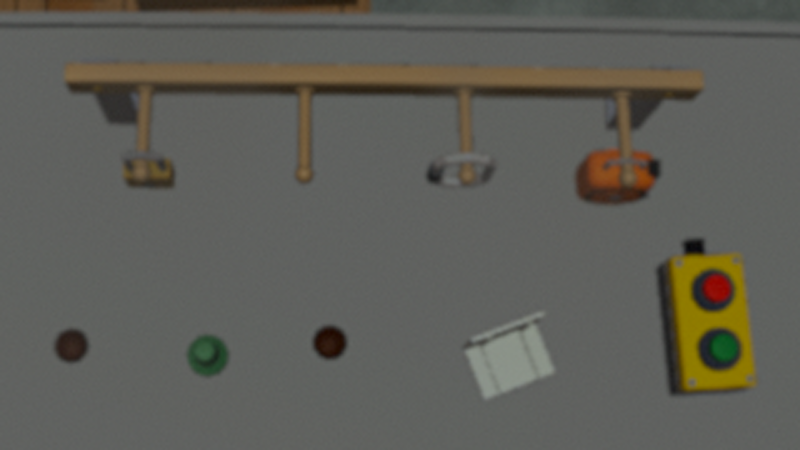

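View pics/sc.png

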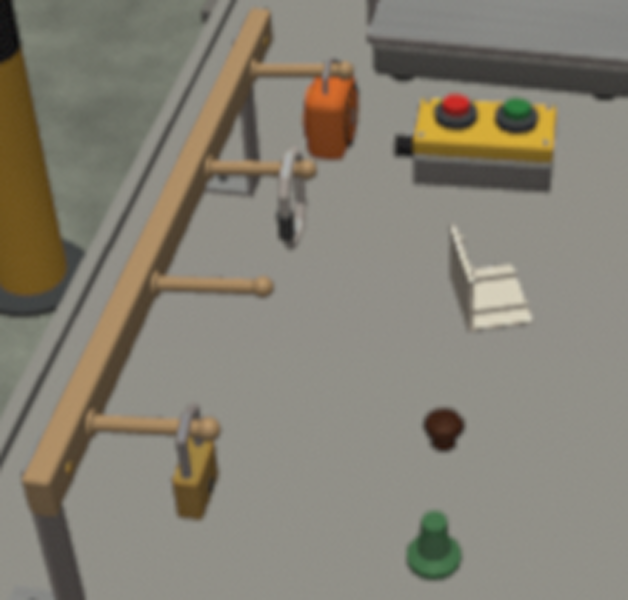

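Crop positions: stopper plug top at (206,350), green button at (726,348) and peg end at (627,178) in the top crop. In the side crop the stopper top is at (434,520), the green button at (519,106) and the peg end at (345,71).

Run:
```python
from h import *
t=lambda a,b:(190+a/2.5,120+b/2.5); s=lambda a,b:(170+a/2.855,110+b/2.857)
PT,PS=pose('top'),pose('side')
for k,a,b,z in(('stop',(206,350),(434,518),.05),('green',(726,348),(519,106),.078),('red',(717,289),(456,104),.078),('pegend',(627,178),(346,71),.172),('pegend1',(304,174),(265,286),.172)):
    print(k,*[np.round(x,3) for x in tri(ray(PT,t(*a)),ray(PS,s(*b)))],onz(PT,t(*a),z).round(3),onz(PS,s(*b),z).round(3))
```

```text
stop [0.484 0.142 0.049] 0.001 [0.485 0.142 0.05 ] [0.484 0.143 0.05 ]
green [ 0.486 -0.376  0.073] 0.002 [ 0.487 -0.374  0.078] [ 0.484 -0.368  0.078]
red [ 0.547 -0.37   0.072] 0.001 [ 0.546 -0.368  0.078] [ 0.545 -0.361  0.078]
pegend [ 0.631 -0.255  0.173] 0.002 [ 0.633 -0.255  0.172] [ 0.63  -0.256  0.172]
pegend1 [0.631 0.045 0.174] 0.003 [0.633 0.045 0.172] [0.63  0.043 0.172]
```

Both views agree: stopper top (0.484, 0.142, 0.05), green button (0.486, -0.374, 0.078), tape face about (0.634, -0.255, 0.127). I'll move above the stopper first and close the gripper on the way.

Emit:
send_rows(
  series="1 0.01 0.02 0 0 0 0;1 0.03 0.055 0 0 0 0;1 0.055 0.1 0 0 0 0;1 0.08 0.15 0 0 0 0;1 0.107 0.2 0 0 0 0;1 0.134 0.25 0 0 0 0;1 0.161 0.3 0 0 0 0;1 0.188 0.35 0 0 0 0;1 0.215 0.4 0 0 0 0;1 0.242 0.45 0 0 0 0;1 0.264 0.49 0 0 0 0;1 0.28 0.52 0 0 0 0",
  squeeze=20,
)

```text
clock: 1.65
tool_pos: [0.4159, 0.0147, 0.2561]
ee_rot: [-180.0, 0.0, 15.0]
wrist_force: [-0.3, -0.8, 1.0]
width: -0.0001
gripper_force: 0.0
```

Emit:
send_rows(
  series="1 0.015 0.03 0 0 0 0;1 0.035 0.065 0 0 0 0;1 0.055 0.1 -0.01 0 0 0;1 0.065 0.12 -0.025 0 0 0;1 0.069 0.129 -0.04 0 0 0;1 0.069 0.129 -0.05 0 0 0;1 0.069 0.129 -0.056 0 0 0;1 0.069 0.129 -0.056 0 0 0;1 0.069 0.129 -0.056 0 0 0",
)

```text
clock: 2.78
tool_pos: [0.4862, 0.1351, 0.2009]
ee_rot: [-179.7, -0.0, 15.4]
wrist_force: [-0.8, 0.5, -0.0]
width: -0.0002
gripper_force: 0.0
```

Run:
```python
from h import *
P=pose('wrist');im=viewer.camera('wrist');s=telemetry.get_state()
print(s['tool_pos'],s['ee_rot'],s['width'],s['clock'])
for c,st in blobs(im,(45,80,30),(90,255,255)): print(c,st,onz(P,c,.05).round(3),onz(P,c,.01).round(3))
cv2.imwrite('pics/w1.png',im[:,:,::-1])
```

```text
[0.48625523 0.13526522 0.20088535] [-1.79696578e+02 -5.65876417e-02  1.54358520e+01] 0.00010070310640751019 2.825
[317.1 216.7] [295, 195, 45, 45, 1575] [0.497 0.145 0.05 ] [0.487 0.144 0.01 ]
```

View pics/w1.png

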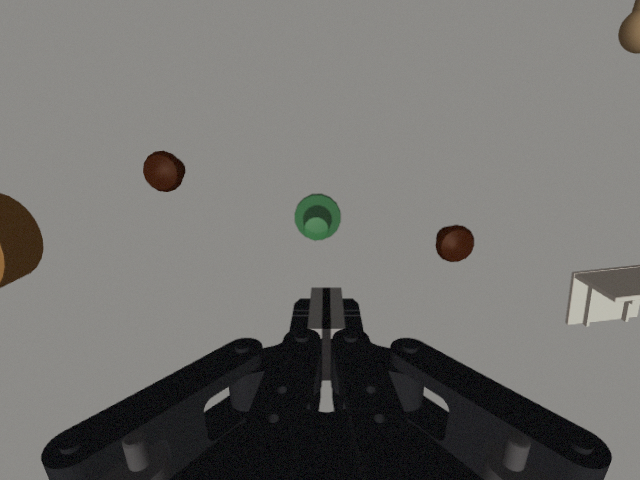

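The wrist view shows the stopper head at (317,217) and its plug top at (316,226), which puts it at about (0.486, 0.144). The TCP is about 9 mm short in y. I'll correct that, descend and dwell.

Emit:
send_rows(
  series="1 0 0.004 -0.01 0 0 0;1 0 0.008 -0.025 0 0 0;1 0 0.008 -0.045 0 0 0;1 0 0.008 -0.065 0 0 0;1 0 0.008 -0.083 0 0 0;1 0 0.008 -0.095 0 0 0;1 0 0.008 -0.1 0 0 0;1 0 0.008 -0.102 0 0 0;1 0 0.008 -0.102 0 0 0;1 0 0.008 -0.102 0 0 0",
)

```text
clock: 4.08
tool_pos: [0.4875, 0.1397, 0.0988]
ee_rot: [-179.5, -0.1, 15.8]
wrist_force: [-0.2, -0.0, 0.6]
width: -0.0001
gripper_force: 0.0
```

Emit:
send_rows(
  series="1 0 0 0 0 0 0;1 0 0 0 0 0 0;1 0 0 0 0 0 0;1 0 0 0 0 0 0;1 0 0 0 0 0 0;1 0 0 0 0 0 0;1 0 0 0 0 0 0;1 0 0 0 0 0 0;1 0 0 0 0 0 0;1 0 0 0 0 0 0;1 0 0 0 0 0 0;1 0 0 0 0 0 0",
)

```text
clock: 5.58
tool_pos: [0.4872, 0.1397, 0.0983]
ee_rot: [-179.5, 0.0, 15.8]
wrist_force: [-0.3, 0.6, -0.4]
width: 0.0002
gripper_force: 0.0
```

Emit:
send_rows(
  series="1 0 0 0 0 0 0;1 0 0 0 0 0 0;1 0 0 0 0 0 0;1 0 0 0 0 0 0;1 0 0 0 0 0 0;1 0 0 0 0 0 0",
)

```text
clock: 6.32
tool_pos: [0.4872, 0.1397, 0.0983]
ee_rot: [-179.5, 0.0, 15.8]
wrist_force: [0.6, -0.1, -0.8]
width: 0.0002
gripper_force: 0.0
```

The stopper dwell is done. Next: rise, travel at x≈0.48 to the tape's y, then tilt the tool forward 60°.

Emit:
send_rows(
  series="1 0 0 0.012 0 0 0;1 0 0 0.035 0 0 0;1 0 0 0.07 0 0 0;1 0 0 0.11 0 0 0;1 0 0 0.145 0 0 0;1 0 -0.015 0.16 0 0 -2;1 0 -0.045 0.165 0 0 -4;1 -0.003 -0.085 0.165 0 0 -6;1 -0.006 -0.13 0.165 0 0 -8;1 -0.009 -0.175 0.165 0 0 -10;1 -0.012 -0.215 0.165 0 0 -12;1 -0.015 -0.25 0.165 0 0 -14",
)

```text
clock: 7.82
tool_pos: [0.4711, -0.1125, 0.2629]
ee_rot: [-179.5, 0.1, 1.6]
wrist_force: [-0.1, 0.4, -0.1]
width: 0.0001
gripper_force: 0.0
```

Emit:
send_rows(
  series="1 -0.002 -0.035 0 0 0 -2;1 -0.004 -0.07 0 0 0 -2;1 -0.006 -0.1 0 0 0 -2;1 -0.007 -0.125 0 0 0 -2;1 -0.007 -0.138 0 0 0 -2;1 -0.007 -0.145 0 0 0 -2;1 -0.007 -0.145 0 0 0 -2;1 -0.007 -0.145 0 0 0 -2",
)

```text
clock: 8.82
tool_pos: [0.4652, -0.2547, 0.2633]
ee_rot: [-179.5, 0.0, -0.2]
wrist_force: [-0.7, -0.1, 0.2]
width: -0.0001
gripper_force: 0.0
```

Emit:
send_rows(
  series="1 0 0 0 0 -3 0;1 0 0 0 0 -9 0;1 0 0 0 0 -16 0;1 0 0 0 0 -23 0;1 0 0 0 0 -30 0;1 0 0 0 0 -37 0;1 0 0 0 0 -44 0;1 0 0 0 0 -51 0;1 0 0 0 0 -57 0;1 0 0 0 0 -60 0;1 0 0 0 0 -60 0;1 0 0 0 0 -60 0",
)

```text
clock: 10.32
tool_pos: [0.4655, -0.2553, 0.2638]
ee_rot: [-179.2, -60.0, -0.3]
wrist_force: [0.7, 0.2, 0.1]
width: -0.0
gripper_force: 0.0
```

Run:
```python
from h import *
P=pose('wrist');im=viewer.camera('wrist');s=telemetry.get_state()
print(s['tool_pos'],s['ee_rot'],s['joints'].round(1),s['clock'])
print('tool z',R.from_euler('xyz',s['ee_rot'],degrees=True).as_matrix()[:,2])
for c,st in blobs(im,(3,160,80),(14,255,255)):
    o,d=ray(P,c); print(c,st,(o+d*(.634-o[0])/d[0]).round(3))
cv2.imwrite('pics/w2.png',im[:,:,::-1])
```

```text
[ 0.46568603 -0.25539483  0.26397826] [-179.23881211  -59.9883352    -0.3104265 ] [-49.3  -5.7 -51.6  -4.   41.5 149.8] 10.375
tool z [ 0.86590644  0.00859354 -0.50013216]
[325.6 227.1] [294, 205, 67, 62, 1646] [ 0.634 -0.254  0.156]
[326.6 249.8] [302, 234, 50, 34, 1158] [ 0.634 -0.254  0.123]
```

View pics/w2.png

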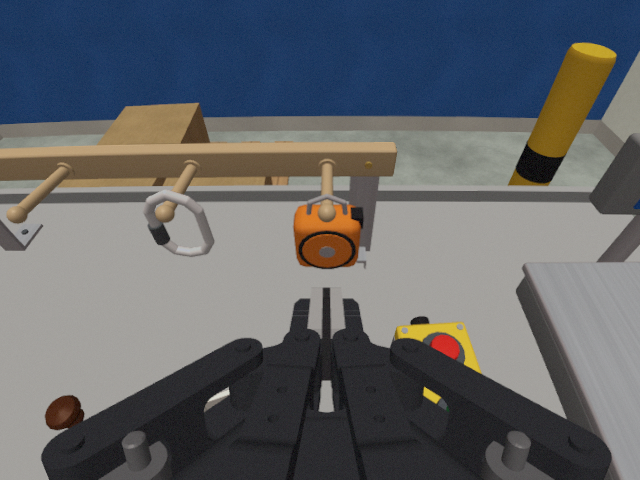

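The tape face disc is at (327,251), casting to y -0.254 and z 0.123, which agrees with the first estimate. I'll approach to about 27 mm off the face.

Emit:
send_rows(
  series="1 0.005 0 -0.01 0 0 0;1 0.015 0 -0.03 0 0 0;1 0.03 0 -0.055 0 0 0;1 0.045 0 -0.08 0 0 0;1 0.06 0 -0.1 0 0 0;1 0.075 0 -0.115 0 0 0;1 0.09 0 -0.122 0 0 0;1 0.103 0 -0.124 0 0 0;1 0.11 0 -0.124 0 0 0;1 0.115 0 -0.124 0 0 0;1 0.115 0 -0.124 0 0 0;1 0.115 0 -0.124 0 0 0",
)

```text
clock: 11.88
tool_pos: [0.5799, -0.2554, 0.1395]
ee_rot: [-179.2, -60.0, -0.4]
wrist_force: [-0.4, -0.1, -0.1]
width: 0.0001
gripper_force: 0.0
```

Emit:
send_rows(
  series="1 0 0 0 0 0 0;1 0 0 0 0 0 0;1 0 0 0 0 0 0;1 0 0 0 0 0 0;1 0 0 0 0 0 0;1 0 0 0 0 0 0;1 0 0 0 0 0 0;1 0 0 0 0 0 0;1 0 0 0 0 0 0;1 0 0 0 0 0 0;1 0 0 0 0 0 0;1 0 0 0 0 0 0",
)

```text
clock: 13.38
tool_pos: [0.5802, -0.2553, 0.1393]
ee_rot: [-179.1, -60.0, -0.4]
wrist_force: [-0.1, 0.3, -0.9]
width: -0.0001
gripper_force: 0.0
```

Emit:
send_rows(
  series="1 0 0 0 0 0 0;1 0 0 0 0 0 0;1 0 0 0 0 0 0;1 0 0 0 0 0 0;1 0 0 0 0 0 0;1 0 0 0 0 0 0",
)

```text
clock: 14.12
tool_pos: [0.5802, -0.2553, 0.1393]
ee_rot: [-179.1, -60.0, -0.4]
wrist_force: [0.0, -0.5, 1.0]
width: -0.0003
gripper_force: 0.0
```

Run:
```python
from h import *
P=pose('wrist');im=viewer.camera('wrist')
cv2.imwrite('pics/s3.png',viewer.camera('side')[60:260,200:440,::-1].repeat(2,0).repeat(2,1))
s=telemetry.get_state();print(s['joints'].round(1),s['tool_pos'])
```

```text
[-37.5  18.6 -56.1 -38.4  32.3 159.1] [ 0.58019273 -0.25533248  0.13930387]
```

View pics/s3.png

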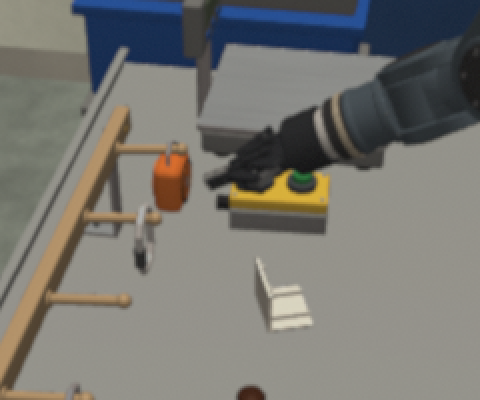

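The side view shows the closed fingers ahead of the tape with a gap, nothing disturbed. I'll back off along the same path, turn the tool down again and go above the green button.

Emit:
send_rows(
  series="1 -0.005 0 0 0 0 0;1 -0.015 0 0.002 0 0 0;1 -0.03 0 0.01 0 0 0;1 -0.045 0 0.022 0 0 0;1 -0.06 0 0.04 0 0 0;1 -0.075 0 0.065 0 0 0;1 -0.09 0 0.09 0 0 0;1 -0.105 0 0.11 0 0 0;1 -0.113 0 0.122 0 0 0;1 -0.115 0 0.124 0 0 0;1 -0.115 0 0.124 0 0 0",
)

```text
clock: 15.6
tool_pos: [0.4647, -0.2553, 0.2633]
ee_rot: [-179.2, -60.0, -0.4]
wrist_force: [0.6, -0.5, 0.5]
width: 0.0001
gripper_force: 0.0
```

Emit:
send_rows(
  series="1 0 0 0 0 3 0;1 0 0 0 0 9 0;1 0 0 0 0 16 0;1 0 0 0 0 23 0;1 0 0 0 0 30 0;1 0 0 0 0 37 0;1 0 0 0 0 44 0;1 0 0 0 0 51 0;1 0 0 0 0 57 0;1 0 0 0 0 60 0;1 0 0 0 0 60 0;1 0 0 0 0 60 0",
)

```text
clock: 17.1
tool_pos: [0.465, -0.2552, 0.2625]
ee_rot: [-179.5, 0.0, -0.2]
wrist_force: [0.1, -0.3, -0.4]
width: 0.0
gripper_force: 0.0
```

Emit:
send_rows(
  series="1 0.001 -0.01 -0.003 0 0 0;1 0.003 -0.025 -0.01 0 0 0;1 0.006 -0.045 -0.02 0 0 0;1 0.01 -0.065 -0.03 0 0 0;1 0.014 -0.085 -0.04 0 0 0;1 0.017 -0.1 -0.05 0 0 0;1 0.02 -0.112 -0.058 0 0 0;1 0.02 -0.118 -0.062 0 0 0;1 0.02 -0.118 -0.064 0 0 0;1 0.02 -0.118 -0.064 0 0 0;1 0.02 -0.118 -0.064 0 0 0",
)

```text
clock: 18.48
tool_pos: [0.4853, -0.373, 0.1998]
ee_rot: [-179.5, -0.0, -0.2]
wrist_force: [-0.9, 0.6, -0.3]
width: -0.0003
gripper_force: 0.0
```

Run:
```python
from h import *
P=pose('wrist');im=viewer.camera('wrist');s=telemetry.get_state()
print(s['tool_pos'],s['ee_rot'],s['joints'].round(1),s['clock'])
for k,lo,hi in(('g',(45,80,30),(90,255,255)),('r',(170,120,60),(180,255,255)),('r',(0,180,60),(4,255,255))):
  for c,st in blobs(im,lo,hi): print(k,c,st,onz(P,c,.078).round(3))
cv2.imwrite('pics/w4.png',im[:,:,::-1])
```

```text
[ 0.4853093  -0.37305566  0.19976798] [-1.79537107e+02 -3.02461571e-02 -1.91925428e-01] [-37.7  23.6   5.6  72.2   0.4 142.5] 18.525
g [325.6 234.7] [307, 216, 38, 38, 1143] [ 0.492 -0.372  0.078]
r [319.8 151.5] [300, 132, 40, 40, 1241] [ 0.551 -0.368  0.078]
```

View pics/w4.png

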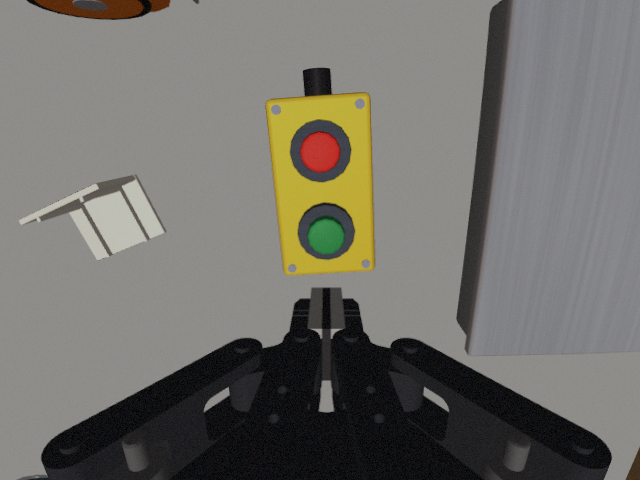

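The wrist view shows green at (326,235) and red at (320,152), 59 mm apart as expected. Green is at about (0.489, -0.372). I'll shift x by +4 mm and descend to just above it.

Emit:
send_rows(
  series="1 0.002 0 -0.01 0 0 0;1 0.004 0.001 -0.025 0 0 0;1 0.004 0.001 -0.042 0 0 0;1 0.004 0.001 -0.058 0 0 0;1 0.004 0.001 -0.072 0 0 0;1 0.004 0.001 -0.082 0 0 0;1 0.004 0.001 -0.087 0 0 0;1 0.004 0.001 -0.09 0 0 0;1 0.004 0.001 -0.09 0 0 0",
)

```text
clock: 19.65
tool_pos: [0.4893, -0.3724, 0.1094]
ee_rot: [-179.5, -0.0, -0.2]
wrist_force: [0.5, -0.3, 0.2]
width: -0.0001
gripper_force: 0.0
```

Emit:
send_rows(
  series="1 0 0 -0.003 0 0 0;1 0 0 -0.006 0 0 0;1 0 0 -0.008 0 0 0;1 0 0 -0.01 0 0 0;1 0 0 -0.011 0 0 0;1 0 0 -0.012 0 0 0;1 0 0 -0.012 0 0 0;1 0 0 -0.012 0 0 0",
)

```text
clock: 20.65
tool_pos: [0.4893, -0.3724, 0.0974]
ee_rot: [-179.5, -0.0, -0.2]
wrist_force: [0.0, -1.0, 5.1]
width: 0.0001
gripper_force: 2.3
```

At 5.1 N the button is nearly fully down. I'll go 1.5 mm further, then release and lift.

Emit:
send_rows(
  series="1 0 0 -0.001 0 0 0;1 0 0 -0.0015 0 0 0;1 0 0 -0.0015 0 0 0;1 0 0 -0.0015 0 0 0",
)

```text
clock: 21.15
tool_pos: [0.4893, -0.3725, 0.097]
ee_rot: [-179.6, -0.1, -0.2]
wrist_force: [-2.2, 2.0, 14.6]
width: -0.0
gripper_force: 6.9
```

Emit:
send_rows(
  series="1 0 0 0.003 0 0 0;1 0 0 0.01 0 0 0;1 0 0 0.025 0 0 0;1 0 0 0.045 0 0 0;1 0 0 0.07 0 0 0;1 0 0 0.09 0 0 0;1 0 0 0.1 0 0 0;1 0 0 0.103 0 0 0;1 0 0 0.103 0 0 0",
)

```text
clock: 22.28
tool_pos: [0.489, -0.3722, 0.1984]
ee_rot: [-179.5, 0.0, -0.2]
wrist_force: [0.4, -0.5, -0.3]
width: 0.0002
gripper_force: 0.0
```

Run:
```python
from h import *
a=viewer.camera('top');b=cv2.imread('pics/top0.png')[:,:,::-1]
d=cv2.absdiff(a,b).max(2)
# per-object change, arm may cover some
for k,(x,y) in dict(stop=(273,262),tape=(437,190),carab=(375,187),padlock=(249,187),ka=(219,258),kb=(321,257),guard=(394,262),roll=(151,301)).items():
    r=26;print(k,(d[y-r:y+r,x-r:x+r]>40).sum())
P=pose('wrist');im=viewer.camera('wrist')
for c,st in blobs(im,(45,80,30),(90,255,255)): print(c,st,onz(P,c,.078).round(3))
```

```text
stop 0
tape 0
carab 0
padlock 0
ka 0
kb 0
guard 0
roll 0
[327.  239.8] [308, 221, 38, 39, 1146] [ 0.492 -0.372  0.078]
```

The button bottomed out at 14.6 N and has come back up, and nothing else has moved.

```bash
python3 -c "
from cell import env
print(env.job_done())"
```

```text
the job is handed in; nothing more can be done
None
```

I pointed at the stopper and then the tape for over two seconds each without contact, pressed the green button all the way down and let it come up, saw nothing else move, and handed the job in; the interface gave no pass/fail verdict.

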